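# Show the king's base to the inspection camera

## Task

Pull the chute's gate knob all the way out so that the king slides down into the tray, then push the knob fully home again. Only then pick the king out of the tray and hold it up in the air, level with the camera's lens and over the middle of the coaster, lying horizontally with the felt underside of its base facing straight at the lens. Finish while still holding it there, motionless, and leave the coaster, the camera, the rooks and the bell alone.

Things in the scene. Friction and masses are not known exactly. Their poses are not given: they have to be found in the camera images.
- chute: Fixed wooden chute and tray in one unit. Origin on the table, mid-line where the slope meets the tray. +y points horizontally up the chute, -y into the tray, +x to the gate knob's side. Chute: 40 degree slope, slippery, 42 mm wide inside, 58 outside, cheeks 30 mm above its floor, ends at y = 163 mm, 167 mm high. The king slides down within about 1 s once the gate is fully out.
- tray_floor (a point): Middle of the oak tray's floor, 10 mm above the table. Inside 140 mm along unit x, 145 along y; walls 6 mm thick, 30 mm high. Along its centre line a 42 mm wide runway falls 6 degrees, from 26 mm high at unit y = 0 to 10 at the far (-y) wall; 5 mm wide ribs 6 mm above it on both sides. The king comes to rest on it, roughly along y, base 80 to 145 mm from y = 0, usually at the far wall, head to +y.
- gate (a joint): Travel of the sliding gate in m: 0 = home (the gate bars the chute), 0.045 = fully out. It slides along the chute unit's +x. A spring detent holds it at either end: about 6 N over the first 6 mm from there, light sliding between.
- gate_knob (a point): Middle of the gate's turned wooden knob, 22 mm in diameter, 26 mm long along the chute unit's x, on an 8 mm brass rod; at chute-unit x = 85 mm when home (56 mm clear of the chute's cheek), y = 22 mm, 62 mm above the table. Moves with the gate. Free space around and under it.
- king: Black plastic chess king, 96 mm long, 50 to 85 g. Origin at the centre of its base's felt underside, +z along its axis to the cross on its head. Base 38 mm across, 8 mm thick; stem about 24 mm across from 20 to 64 mm; crown 27 mm across at 80 mm. Starts lying in the chute, base down-slope at the gate. In the tray it lies level within 3 degrees, axis about 31 mm above the table at the far wall.
- king_mid (a point): Middle of the king: on its axis, 47.5 mm from the underside of its base.
- coaster: Round ceramic coaster with cork bottom, 100 mm in diameter, 9 mm thick, lying loose on the table. Origin at the centre of its underside; its +x points horizontally straight towards the camera's lens.
- inspection_camera: Fixed small camera on a stand: round foot 90 mm in diameter, post, grey head 62 x 58 x 44 mm with a short black lens barrel. Origin under the centre of its foot, z up; it looks horizontally along its own -x, over the middle of the coaster. Top of the head 172 mm above the table.
- lens (a point): Centre of the lens's front glass, 150 mm above the table, 50 mm ahead (-x) of the camera's origin, 140 to 170 mm horizontally from the coaster's centre.
- rook1: Ivory-toned rook, 33 mm in diameter, 54 mm tall, standing loose; origin at the centre of its underside, z up. Bystander.
- rook2: As rook1. Bystander.
- rook3: As rook1. Bystander.
- bell: Brass hand bell with dark wooden handle, standing mouth down, 68 mm in diameter, 112 mm tall, loose; origin at the centre of its underside. Bystander.
Things that resemble listed ones, but are neither listed nor needed, are in the scene too. Several things have the shape of the king; the one meant has the colours described above.

How it is judged:
On the way, in this order (a step that is already met when the one before it is completed fails the run):
1. the knob is out and the king has slid into the tray (value of joint gate above 0.038 m and y of king in the frame of chute below -0.08 m and z of king in the frame of chute below 0.05 m), for 0.1 s.
2. the knob is pushed home while the king lies in the tray (value of joint gate below 0.004 m and y of king in the frame of chute below -0.08 m and z of king in the frame of chute below 0.05 m), for 0.2 s.
At the end, for the whole second after the job is handed in: King held still in the fingers only: middle within 30 mm of the coaster's centre (plan) and 20 mm of lens height, axis within 0.25 rad of the line of sight, base towards the lens; gate home within 4 mm; coaster within 15 mm, rooks and bell within 20 mm of their starts, upright (horizontal distance between king_mid and coaster below 0.03 m and z of king_mid in the frame of lens between -0.02 and 0.02 m and angle between the z axis of king and the x axis of inspection_camera, either way round below 0.25 rad and x of king in the frame of coaster above 0.01 m and linear speed of king below 0.03 m/s and angular speed of king below 0.3 rad/s and contact force between king and the fingers above 1 N and contact force between king and inspection_camera below 0.05 N and contact force between king and coaster below 0.05 N and value of joint gate below 0.004 m and distance of coaster from where it was at the start of the episode below 0.015 m and distance of each of rook1, rook2, rook3, bell from where it was at the start of the episode below 0.02 m and angle between each of rook1, rook2, rook3, bell's own z axis and vertical below 0.2 rad); the arm keeps its last pose, push and grip.
It fails at once if the king or the robot touches the camera (contact force between any of king, the arm, the fingers and inspection_camera above 0.5 N).
It fails at once if a rook or the bell is moved or tipped (distance of any of rook1, rook2, rook3, bell from where it was at the start of the episode above 0.03 m or angle between any of rook1, rook2, rook3, bell's own z axis and vertical above 0.3 rad).
It also fails if it takes over 48 s, if anything falls off the work surface, if the arm or the gripper's body presses on something with over 40 N, if the wrist force passes 120 N, or if a joint passes its speed limit or range.

## Robot

A 7-joint arm with a two-finger parallel gripper is mounted at the origin on the work surface. World frame = base frame: x ahead of the robot, y to its left, z up, the work surface at z = 0. Lengths are in m, angles in rad, forces in N, time in s.
With the tool pointing down it reaches from about 0.4 to 0.85 m from the base axis. Payload 6.9 kg.
Tool frame: the origin (TCP) lies on the centre line of the jaws, within the pads' length; the fingertips stand 17 mm ahead of it and the grasp point (between the pads) lies 2 mm behind it; z points along the fingers, y is the line along which they close (so a half turn about z gives the same grasp; the last joint's range is limited). The gripper opens to 85 mm and grips with 20 to 120 N. Pads are 22 mm wide; open, the fingers measure 114 mm over their backs; the gripper's body (76 mm by 85 mm) begins 54 mm behind the grasp point. The pads swing forward as they close: fully open they stand 13 mm farther back than shut.
Start: joints at [-1.117, 0.507, -0.238, 1.5, 0.126, 1.149, -0.155], TCP at [0.214, 0.587, 0.248] pointing down, gripper open.
Joint ranges: [-3.08, 3.08], [-0.24, 2.05], [-1.43, 1.35], [0, 2.5], [-1.52, 4.66], [0.17, 1.96], [-2.89, 2.89]. Speed limits (rad/s): [2.39, 2.39, 3.14, 3.14, 3.14, 3.14, 3.14].

## Interface

Orientations are given as [roll, pitch, yaw] about the fixed x, y, z axes, in that order (R = Rz(yaw) Ry(pitch) Rx(roll)).
In Python, from workcell import env, snapshot, camera_params, workorder, models gives the robot as it stands. The module is installed in compiled form; this text tells all that it offers.
- The arm moves only by the tool move_arm, never from a script. Its argument "motion" is one flat list of numbers, 7 for each row, row after row: the shift along the tool's x, y, z in m, then the turn, a rotation vector about the tool's x, y, z in rad, then the opening, from 0 (shut) to 1 (fully open). A call has exactly 5 rows; each row is the pose to reach, as a shift and turn from the pose commanded when the call began, along the tool's axes at that moment; what a row does not reach only later rows make up. A row lasts 1/8 s, in which the tool goes at most 62.5 mm and 10.7 degrees, less where a joint would pass 70% of its speed; a pose out of reach is approached as far as the arm can. A call with a gripper value outside its range is refused whole. The fingers move at their own pace and stop on an object; "newtons" is the grip in N (left out, the last holds). Time passes only in rows, so rows that repeat a pose let the fingers close, or fill a call up. It gives the time, the measured TCP pose, the force, the opening and the grip force at its end, in the units of the state.
- env.state(): the state, without advancing time (a new reading comes with each control period).
- snapshot(name): name is "scene" or "top" or "wrist"; returns the picture (400x640x3 uint8, red, green, blue); there is no depth.
- camera_params(name): a dict with "K" (3x3 intrinsics, pixels), "distortion" ([k1, k2, p1, p2, k3] as OpenCV has them; the pictures are not rectified), "camera_from_world" (4x4, takes a point from world to camera coordinates). Camera axes: x right, y down, z forward; pixel columns grow to the right and rows downward; lengths in m; the calibration is good to about 2 mm. A picture is of the moment at which its call begins: read the wrist's pose just before it. camera_params takes no time and is no camera call; for the wrist camera it gives the pose at the moment of the call.
- workorder.hand_in(): hands the job in; it is judged then, once.
Trained networks look in the newest picture that a camera, given by its name, has taken for a name from the list of things; names that differ only in an ending like _2 or _b are one class to them, and where a whole thing is asked for, a point or a joint stands for the part that bears it (a point fixed in the world has none). Each returns a list of dicts, best first, with "score" (0 to 1); they miss things now and then, are a little off and sometimes report something else, mostly with a low value. They report only what shows in the picture. A call takes as long as a camera call. They do not tell look-alikes from the thing itself.
- models.look_for(camera, name): "point" ([x, y, z] in m, in the coordinates of the camera as it stood for that picture, good to about 4 mm: the middle of the surface that is visible of it).
The state is a dict: "clock": time; "joint_positions": joint angles; "qd": joint speeds; "joint_efforts": joint torques, N m; "eef_pos": TCP position; "eef_rot": TCP orientation; "force": force on the tool from outside, world axes, zero at the start; "wrist_torque": the same for the moment, N m; "gripper_width": opening from 0.0 (shut) to 1.0 (fully open); "finger_force": force on a finger pad.
Only numpy, scipy, OpenCV 4.12 (cv2) and the standard library are available. Lean on these libraries where they do the work, as an engineer would, in place of code of your own. Each camera call takes 0.05 s, during which the arm holds its last target. There are 200 camera calls.

## Working session

There is one attempt and no reset: what is moved stays moved. The work goes in short steps, Python scripts to look and compute and a tool call to move; the robot and the scene stay as the last step left them, time stands still between calls to the robot, and variables do not carry over. Pictures are saved under pics/ and viewed, at most 10 in all, crops included, and the job is handed in when it is done.

Besides the shell and the picture viewer there is one more tool, called as name(argument=value, ...) on one line, values as JSON. move_arm: Moves the arm, as the interface text tells. Its arguments: {"type":"object","properties":{"motion":{"type":"array"},"newtons":{"type":"number"}},"required":["motion"]}

```bash
mkdir -p pics
cat > h.py <<'E'
import numpy as np, cv2
from workcell import env, snapshot, camera_params, workorder, models
from scipy.spatial.transform import Rotation as R
def toworld(cam,p,P=None):
    P=P or camera_params(cam); T=np.linalg.inv(np.array(P["camera_from_world"])); return T[:3,:3]@np.array(p)+T[:3,3]
def ray(cam,uv,P=None):
    P=P or camera_params(cam); T=np.linalg.inv(np.array(P["camera_from_world"]))
    q=cv2.undistortPoints(np.array([[uv]],float),np.array(P["K"]),np.array(P["distortion"]))[0,0]
    d=T[:3,:3]@np.array([q[0],q[1],1]); return T[:3,3],d/np.linalg.norm(d)
def atz(cam,uv,z,P=None):
    o,d=ray(cam,uv,P); return o+d*(z-o[2])/d[2]
def tri(a,b):
    (o1,d1),(o2,d2)=a,b
    s=np.linalg.lstsq(np.c_[d1,-d2],o2-o1,rcond=None)[0]
    p,q=o1+s[0]*d1,o2+s[1]*d2; return (p+q)/2,np.linalg.norm(p-q)
def proj(cam,p,P=None):
    P=P or camera_params(cam);T=np.array(P["camera_from_world"])
    return cv2.projectPoints(np.array([p],float),cv2.Rodrigues(T[:3,:3])[0],T[:3,3],np.array(P["K"]),np.array(P["distortion"]))[0][0,0]
E
python3 - <<'E'
from h import *
np.set_printoptions(precision=4,suppress=True)
for c in ["scene","top"]:
    im=snapshot(c); cv2.imwrite(f"pics/{c}0.png",im[:,:,::-1])
    for n in ["chute","tray_floor","gate_knob","king","coaster","inspection_camera","lens","rook1","bell"]:
        for r in models.look_for(c,n)[:4]:
            w=toworld(c,r["point"]); print(c,n,round(r["score"],2),w,proj(c,w).round())
s=env.state(); print(s["clock"],s["eef_pos"],s["eef_rot"])
E
```

```text
scene chute 0.56 [0.5497 0.0777 0.0283] [373. 244.]
scene tray_floor 0.91 [0.5474 0.0777 0.0268] [373. 244.]
scene gate_knob 0.53 [0.6073 0.1177 0.0693] [372. 255.]
scene king 0.87 [0.7636 0.1736 0.024 ] [345. 323.]
scene king 0.7 [0.5312 0.1413 0.0909] [400. 236.]
scene king 0.61 [0.3397 0.1714 0.0296] [450. 218.]
scene coaster 0.77 [ 0.5459 -0.309   0.0054] [272. 180.]
scene inspection_camera 0.86 [ 0.5808 -0.5015  0.1348] [216. 124.]
scene lens 0.78 [ 0.5771 -0.5022  0.1337] [217. 124.]
scene lens 0.5 [0.5465 0.0762 0.0276] [373. 243.]
scene rook1 0.78 [ 0.7188 -0.1229  0.0289] [269. 240.]
scene rook1 0.64 [ 0.7276 -0.0679  0.0322] [282. 252.]
scene rook1 0.63 [ 0.7135 -0.1748  0.0297] [258. 228.]
scene bell 0.66 [0.6933 0.3517 0.0344] [433. 350.]
top chute 0.64 [0.5279 0.0597 0.0136] [276. 217.]
top tray_floor 0.88 [0.5281 0.0577 0.0229] [276. 217.]
top gate_knob 0.51 [ 0.7056 -0.1289  0.0487] [338. 167.]
top gate_knob 0.29 [0.5222 0.1419 0.0905] [246. 212.]
top king 0.75 [0.3462 0.1674 0.0225] [235. 270.]
top king 0.64 [0.5237 0.1438 0.0899] [246. 212.]
top king 0.51 [0.7547 0.1702 0.0289] [250. 147.]
top coaster 0.9 [ 0.5399 -0.3164  0.0076] [390. 224.]
top inspection_camera 0.78 [ 0.5621 -0.5036  0.1605] [462. 214.]
top lens 0.6 [ 0.5614 -0.5027  0.1618] [462. 214.]
top rook1 0.64 [ 0.7048 -0.1301  0.0459] [338. 167.]
top rook1 0.57 [ 0.7236 -0.0751  0.05  ] [322. 160.]
top rook1 0.56 [ 0.7017 -0.1764  0.0443] [352. 170.]
top rook1 0.49 [0.5274 0.0556 0.0213] [277. 217.]
top bell 0.83 [0.6764 0.3329 0.031 ] [198. 165.]
1.0 [0.2136 0.5874 0.2483] [ 3.1416 -0.      2.7928]
```

Run:
```python
import cv2,numpy as np
a=cv2.imread("pics/scene0.png")[90:390,180:540];b=cv2.imread("pics/top0.png")[110:310,150:500]
cv2.imwrite("pics/a1.png",cv2.resize(a,None,fx=2,fy=2,interpolation=cv2.INTER_CUBIC))
cv2.imwrite("pics/b1.png",cv2.resize(b,None,fx=2.25,fy=2.25,interpolation=cv2.INTER_CUBIC))
```

```text
(no output)
```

View pics/a1.png

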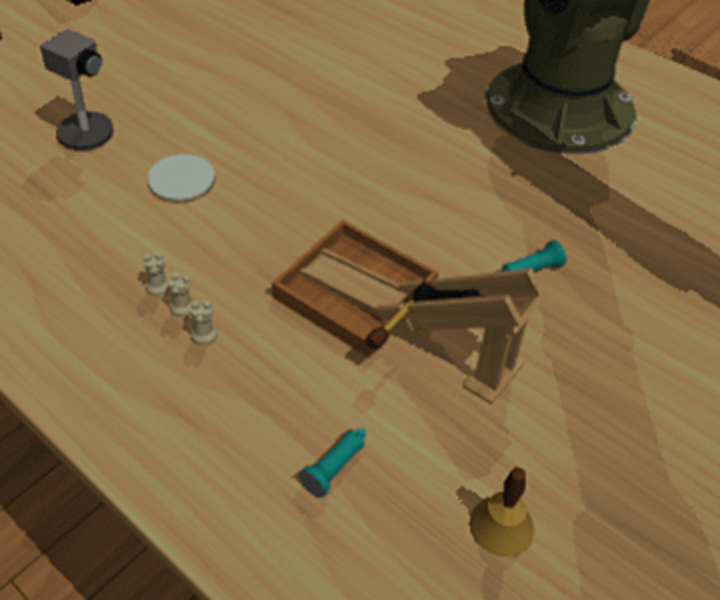

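View pics/b1.png

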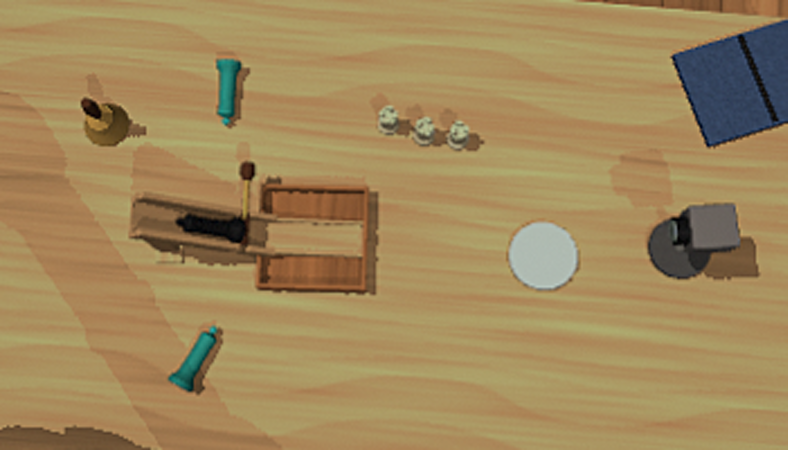

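The top crop shows three king-shaped things. In scene pixels they are black at (400,236), teal at (345,323) and teal at (450,218). The black one, lying in the chute behind the gate, is the king; the enlarged crops confirm its colour and place. The knob is at scene (368,259) and top (260,186). The camera is beyond the coaster at -y, and the rooks and bell are clear of the path.

Run:
```python
from h import *
np.set_printoptions(precision=4,suppress=True)
S=lambda u,v:(180+(u-.5)/2,90+(v-.5)/2); T=lambda u,v:(150+u/2.25-.3,110+v/2.25-.3)
pts=dict(knob=((377,338),(248,170)),c_mm=((344,224),(366,291)),c_pm=((275,289),(369,186)),c_pp=((370,347),(263,184)),c_mp=((437,272),(258,290)),
 coaster=((182,177),(544,256)),foot=((85,131),(678,249)),lens=((95,63),(682,231)))
for k,(s,t) in pts.items():
    p,e=tri(ray("scene",S(*s)),ray("top",T(*t))); print(k,p,"gap",e.round(4))
print("coaster z9",atz("scene",S(182,177),.009),atz("top",T(544,256),.009))
for z in(.15,):print("lens z150",atz("scene",S(95,63),z),atz("top",T(682,231),z))
print("knob z62",atz("scene",S(377,338),.062),atz("top",T(248,170),.062))
print("foot z6",atz("scene",S(85,130),.006),atz("top",T(678,249),.006))
```

```text
knob [0.6177 0.1156 0.063 ] gap 0.0008
c_mm [ 0.465  -0.0662  0.0203] gap 0.0025
c_pm [ 0.6182 -0.0546  0.0199] gap 0.006
c_pp [0.608  0.0987 0.0225] gap 0.0024
c_mp [0.453  0.0862 0.0248] gap 0.0006
coaster [ 0.5414 -0.3195  0.0052] gap 0.0017
foot [ 0.571  -0.5146  0.0047] gap 0.0031
lens [ 0.5621 -0.4752  0.1503] gap 0.0093
coaster z9 [ 0.5436 -0.3153  0.009 ] [ 0.5413 -0.3196  0.009 ]
lens z150 [ 0.56   -0.4706  0.15  ] [ 0.5656 -0.4789  0.15  ]
knob z62 [0.6168 0.1154 0.062 ] [0.6182 0.1154 0.062 ]
foot z6 [ 0.571  -0.5168  0.006 ] [ 0.5696 -0.5131  0.006 ]
```

```bash
cat >> h.py <<'E'
def rel(p,yaw,p0=None,r0=None):
    s=env.state(); p0=s["eef_pos"] if p0 is None else p0; r0=s["eef_rot"] if r0 is None else r0
    A=R.from_euler("xyz",r0); B=R.from_euler("xyz",[np.pi,0,yaw])
    return A.inv().apply(np.array(p)-p0).round(4),(A.inv()*B).as_rotvec().round(4)
E
python3 - <<'E'
from h import *
print(rel([.6177,.1156,.2],3.220))
E
```

```text
(array([-0.541 , -0.3052,  0.0483]), array([ 0.    , -0.    , -0.4272]))
```

move_arm(motion=[-0.054,-0.0305,0,0,0,-0.08,1,-0.108,-0.061,0,0,0,-0.16,1,-0.162,-0.0915,0,0,0,-0.24,1,-0.216,-0.122,0,0,0,-0.32,1,-0.27,-0.1525,0,0,0,-0.427,1], newtons=40)

```text
clock: 1.62
eef_pos: [0.4164, 0.3502, 0.2485]
eef_rot: [3.141, 0.001, -3.06]
force: [0.4, 0.6, -0.3]
gripper_width: 0.998
finger_force: 0.0
```

Run:
```python
from h import *
print(env.state()["eef_pos"],env.state()["eef_rot"],rel([.6177,.1156,.2],3.220))
```

```text
[0.4164118  0.35018149 0.24852951] [ 3.14129702e+00  6.11403750e-04 -3.06012072e+00] (array([-0.1815, -0.2502,  0.0486]), array([0.0003, 0.0006, 0.0031]))
```

move_arm(motion=[-0.036,-0.05,0,0,0,0,1,-0.072,-0.1,0,0,0,0,1,-0.108,-0.15,0,0,0,0,1,-0.145,-0.2,0.01,0,0,0,1,-0.181,-0.25,0.03,0,0,0.003,1])

```text
clock: 2.25
eef_pos: [0.6154, 0.1171, 0.2198]
eef_rot: [3.141, 0.003, -3.067]
force: [0.5, 0.1, 0.2]
gripper_width: 1.0
finger_force: 0.0
```

Run:
```python
from h import *
np.set_printoptions(precision=4,suppress=True)
im=snapshot("wrist"); P=camera_params("wrist"); cv2.imwrite("pics/w1.png",im[:,:,::-1])
s=env.state(); print(s["eef_pos"],s["eef_rot"])
for n in ["gate_knob","king"]:
    for r in models.look_for("wrist",n)[:3]:
        w=toworld("wrist",r["point"],P); print(n,round(r["score"],2),w,proj("wrist",w,P).round())
print("predicted knob px",proj("wrist",[.6177,.1156,.062],P)); print(np.linalg.inv(P["camera_from_world"])[:3,3])
```

```text
[0.6189 0.1069 0.2158] [-3.1348  0.0003 -3.0766]
gate_knob 0.68 [0.5825 0.1022 0.063 ] [319. 145.]
king 0.9 [0.7548 0.1574 0.0234] [357. 291.]
king 0.84 [0.5285 0.1456 0.0912] [380.  83.]
predicted knob px [331.0464 184.2949]
[0.5453 0.1025 0.3424]
```

View pics/w1.png

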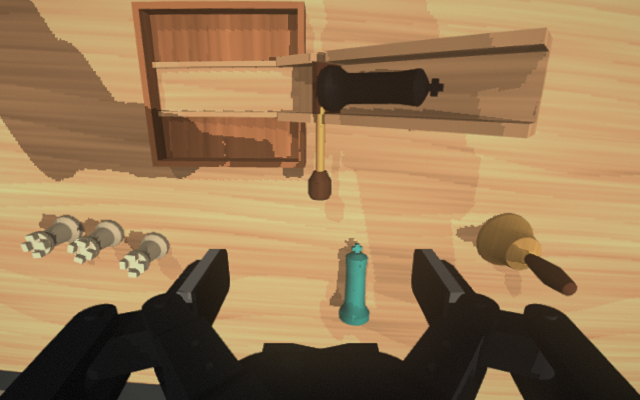

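The wrist view shows the knob at (319,186) and the black king at (375,88), but the arm was still settling. I'll take the measurement again now that it's at rest.

Run:
```python
from h import *
np.set_printoptions(precision=4,suppress=True)
for i in range(4): snapshot("wrist")
P=camera_params("wrist"); im=snapshot("wrist"); cv2.imwrite("pics/w2.png",im[:,:,::-1])
s=env.state(); print(s["clock"],s["eef_pos"],s["eef_rot"],np.abs(s["qd"]).max())
pp=proj("wrist",[.6177,.1156,.062],P);print(pp)
u,v=pp.round().astype(int); cv2.circle(im,(u,v),2,(0,255,0),-1)
cv2.imwrite("pics/w2c.png",cv2.resize(im[v-50:v+50,u-70:u+70,::-1],None,fx=5,fy=5,interpolation=cv2.INTER_CUBIC))
```

```text
2.65 [0.613  0.1205 0.2197] [ 3.1408  0.0006 -3.0638] 0.0036592143695969538
[314.7226 188.3882]
```

View pics/w2c.png

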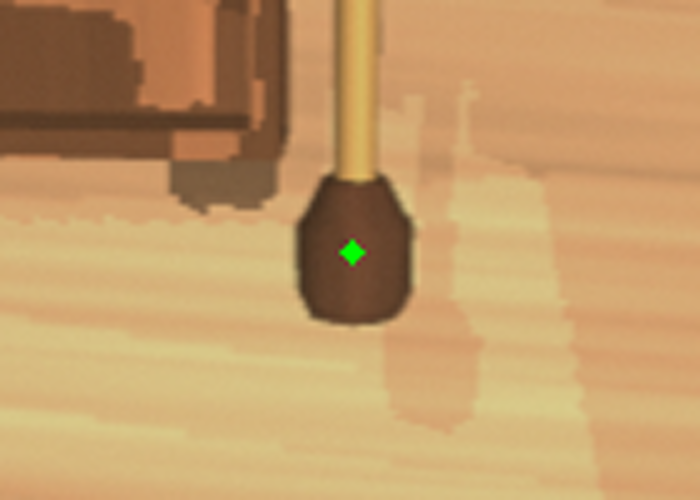

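The projected estimate sits on the knob to within about 1 mm, so I'll descend to it.

move_arm(motion=[-0.0043,-0.005,0.04,0,0,0,1,-0.0043,-0.005,0.085,0,0,0,1,-0.0043,-0.005,0.125,0,0,0,1,-0.0043,-0.005,0.15,0,0,0,1,-0.0043,-0.005,0.158,0,0,0,1])

```text
clock: 3.28
eef_pos: [0.6171, 0.1152, 0.0602]
eef_rot: [3.141, -0.002, -3.064]
force: [0.0, 0.2, -0.8]
gripper_width: 1.002
finger_force: 0.0
```

move_arm(motion=[0,0,0,0,0,0,0.8,0,0,0,0,0,0,0.3,0,0,0,0,0,0,0,0,0,0,0,0,0,0,0,0,0,0,0,0,0], newtons=40)

```text
clock: 3.9
eef_pos: [0.619, 0.1164, 0.0625]
eef_rot: [3.139, 0.003, -3.065]
force: [-0.4, 6.3, 5.2]
gripper_width: 0.234
finger_force: 39.1
```

move_arm(motion=[-0.01,0,0,0,0,0,0,-0.02,0,0,0,0,0,0,-0.03,0,0,0,0,0,0,-0.04,0,0,0,0,0,0,-0.047,0,0,0,0,0,0])

```text
clock: 4.53
eef_pos: [0.6642, 0.1193, 0.0621]
eef_rot: [3.14, -0.001, -3.065]
force: [-16.8, 4.0, 9.6]
gripper_width: 0.236
finger_force: 40.4
```

move_arm(motion=[0,0,0,0,0,0,0,0,0,0,0,0,0,0,0,0,0,0,0,0,0,0,0,0,0,0,0,0,0,0,0,0,0,0,0])

```text
clock: 5.15
eef_pos: [0.6638, 0.1194, 0.0623]
eef_rot: [3.14, -0.001, -3.065]
force: [-6.4, 3.7, 9.3]
gripper_width: 0.235
finger_force: 40.1
```

Run:
```python
from h import *
np.set_printoptions(precision=4,suppress=True)
for i in range(10): im=snapshot("scene")
im2=snapshot("top")
s=env.state();print(s["clock"],s["eef_pos"],s["force"])
a=im[150:310,300:460,::-1];b=im2[150:250,200:330,::-1]
a=cv2.resize(a,(480,480));b=cv2.resize(b,(320,246));c=np.zeros((480,800,3),np.uint8);c[:,:480]=a;c[:246,480:]=b
cv2.imwrite("pics/c.png",c)
for c in["scene","top"]:
    for r in models.look_for(c,"king")[:4]: print(c,round(r["score"],2),toworld(c,r["point"]))
```

```text
5.7 [0.6638 0.1194 0.0623] [-6.4156  4.3456  8.7913]
scene 0.7 [0.7646 0.176  0.0279]
scene 0.62 [0.3395 0.1693 0.0277]
scene 0.42 [ 0.5482 -0.0444  0.044 ]
top 0.67 [ 0.5338 -0.0158  0.0441]
```

View pics/c.png

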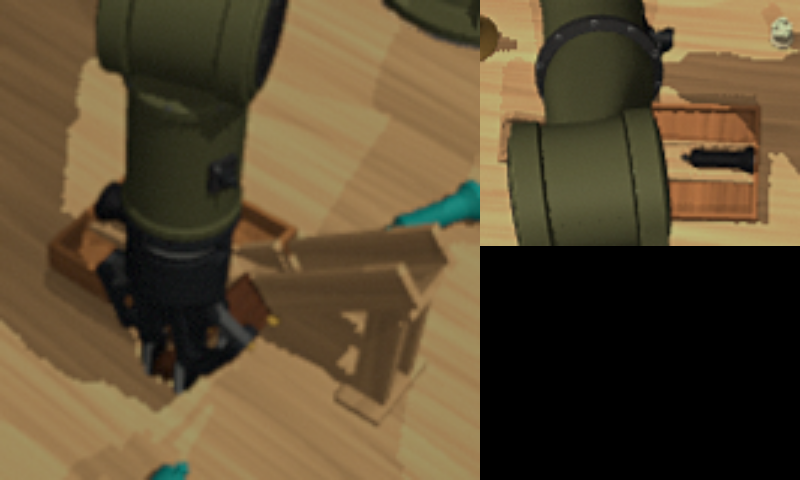

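The king (black, right part of the picture) lies in the tray at the far wall, head towards the chute. Now I'll push the knob home.

move_arm(motion=[0.01,0,0,0,0,0,0,0.02,0,0,0,0,0,0,0.03,0,0,0,0,0,0,0.04,0,0,0,0,0,0,0.049,0,0,0,0,0,0])

```text
clock: 6.42
eef_pos: [0.6183, 0.1165, 0.0626]
eef_rot: [3.138, 0.006, -3.065]
force: [15.8, 8.5, 8.9]
gripper_width: 0.237
finger_force: 41.3
```

move_arm(motion=[0,0,0,0,0,0,0,0,0,0,0,0,0,0,0,0,0,0,0,0,0,0,0,0,0,0,0,0,0,0,0,0,0,0,0])

```text
clock: 7.05
eef_pos: [0.6185, 0.1164, 0.0627]
eef_rot: [3.138, 0.006, -3.065]
force: [3.8, 6.6, 2.2]
gripper_width: 0.236
finger_force: 40.4
```

move_arm(motion=[0,0,0,0,0,0,0.5,0,0,0,0,0,0,1,0,0,0,0,0,0,1,0,0,0,0,0,0,1,0,0,-0.04,0,0,0,1])

```text
clock: 7.68
eef_pos: [0.6141, 0.1132, 0.0987]
eef_rot: [-3.141, -0.007, -3.066]
force: [0.1, 0.3, 1.0]
gripper_width: 0.998
finger_force: 0.0
```

move_arm(motion=[0,0,-0.05,0,0,0,1,0,0,-0.1,0,0,0,1,0.01,-0.02,-0.12,0,0,0,1,0.03,-0.05,-0.12,0,0,0,1,0.05,-0.08,-0.12,0,0,0,1])

```text
clock: 8.3
eef_pos: [0.5711, 0.0284, 0.2207]
eef_rot: [-3.141, -0.001, -3.067]
force: [-0.1, -0.7, 0.3]
gripper_width: 0.998
finger_force: 0.0
```

Run:
```python
from h import *
np.set_printoptions(precision=4,suppress=True)
for i in range(5): snapshot("top")
cv2.imwrite("pics/t3.png",snapshot("top")[:,:,::-1])
P=camera_params("wrist"); im=snapshot("wrist"); cv2.imwrite("pics/w3.png",im[:,:,::-1])
for r in models.look_for("wrist","king")[:4]: print(round(r["score"],2),toworld("wrist",r["point"],P),proj("wrist",toworld("wrist",r["point"],P),P))
for r in models.look_for("wrist","gate_knob")[:2]: print("knob",round(r["score"],2),toworld("wrist",r["point"],P))
s=env.state();print(s["clock"],s["eef_pos"],s["eef_rot"],np.array(s["joint_positions"]))
np.save("P3.npy",np.array(P["camera_from_world"]))
```

```text
0.86 [ 0.5388 -0.0141  0.0407] [276.9235 141.7474]
0.69 [0.7548 0.1614 0.0259] [414.4758 326.351 ]
0.53 [0.3952 0.1446 0.0154] [453.5993  -0.1221]
8.75 [0.5725 0.0313 0.2208] [ 3.1411 -0.0004 -3.065 ] [ 0.0616  0.4516 -0.24    1.6818  0.1212  1.0232  1.429 ]
```

View pics/w3.png

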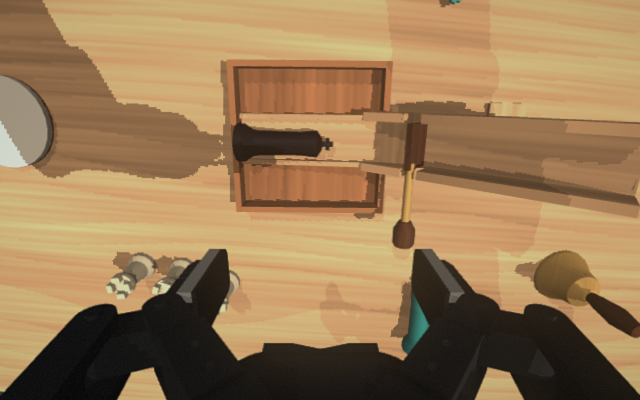

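The wrist view shows the black king in the tray with its base at (235,141) and cross at (333,144). The gate plate is back in the chute and the knob is at (404,234). Next I'll measure the king's axis from two views.

Run:
```python
from h import *
np.set_printoptions(precision=4,suppress=True)
P=camera_params("wrist"); P["camera_from_world"]=np.load("P3.npy")
w=cv2.imread("pics/w3.png"); t=cv2.imread("pics/t3.png")
def ext(im,x0,x1,y0,y1):
    m=(im[y0:y1,x0:x1].max(2)<55).astype(np.uint8); n,l,st,c=cv2.connectedComponentsWithStats(m)
    i=1+np.argmax(st[1:,4]); y,x=np.nonzero(l==i); x=x+x0;y=y+y0
    print(x.min(),x.max(),y.min(),y.max(),len(x))
    return x,y
for nm,im,box,cam,PP in(("w",w,(225,345,110,165),"wrist",P),("t",t,(275,320,195,235),"top",None)):
    x,y=ext(im,*box); L=x.max()-x.min()
    mids=[(u,(y[x==u].min()+y[x==u].max())/2) for u in range(x.min(),x.max()+1)]
    e1=mids[1+L//8:][0]; 
    for q in (mids[0],e1,mids[len(mids)//2],mids[-3],mids[-1]): print(nm,q,atz(cam,q,.031,PP))
print("tri mid",tri(ray("wrist",(290,143),P),ray("top",proj("top",[.5388,-.0141,.0407]))))
print("king pred in wrist for origin/far wall")
s=env.state(); print(s["clock"])
```

```text
233 321 123 160 1901
w (233, np.float64(144.0)) [ 0.5455 -0.0595  0.031 ]
w (245, np.float64(142.5)) [ 0.5432 -0.0474  0.031 ]
w (277, np.float64(142.5)) [ 0.5408 -0.0152  0.031 ]
w (319, np.float64(143.0)) [0.5383 0.027  0.031 ]
w (321, np.float64(144.0)) [0.5391 0.0291 0.031 ]
275 310 195 234 691
t (275, np.float64(214.5)) [0.533  0.0605 0.031 ]
t (280, np.float64(208.0)) [0.5558 0.0467 0.031 ]
t (293, np.float64(222.5)) [ 0.5121 -0.0003  0.031 ]
t (308, np.float64(214.5)) [ 0.5425 -0.046   0.031 ]
t (310, np.float64(214.5)) [ 0.5431 -0.0524  0.031 ]
tri mid (array([ 0.5504, -0.0081, -0.0328]), np.float64(0.0035070007724603914))
king pred in wrist for origin/far wall
8.75
```

Run:
```python
from h import *
print(rel([.541,-.0095,.2],1.644))
```

```text
(array([ 0.0345, -0.0383,  0.0208]), array([ 1.0000e-04, -6.0000e-04,  1.5742e+00]))
```

move_arm(motion=[0.007,-0.0077,0.004,0,0,0.17,1,0.014,-0.0153,0.008,0,0,0.34,1,0.021,-0.023,0.012,0,0,0.51,1,0.028,-0.0306,0.016,0,0,0.68,1,0.0345,-0.0383,0.021,0,0,0.85,1])

```text
clock: 9.38
eef_pos: [0.5408, -0.01, 0.1999]
eef_rot: [3.141, -0.0, 2.362]
force: [-0.5, 0.6, -0.6]
gripper_width: 1.003
finger_force: 0.0
```

move_arm(motion=[0,0,0,0,0,0.17,1,0,0,0,0,0,0.34,1,0,0,0,0,0,0.51,1,0,0,0,0,0,0.65,1,0,0,0,0,0,0.724,1])

```text
clock: 10.0
eef_pos: [0.541, -0.0096, 0.1999]
eef_rot: [-3.141, -0.0, 1.641]
force: [-0.9, 0.1, 1.0]
gripper_width: 0.998
finger_force: 0.0
```

Run:
```python
from h import *
np.set_printoptions(precision=4,suppress=True)
for i in range(5): snapshot("top")
P=camera_params("wrist"); im=snapshot("wrist"); np.save("P4.npy",np.array(P["camera_from_world"]))
for r in models.look_for("wrist","king")[:4]: w=toworld("wrist",r["point"],P);print(round(r["score"],2),w,proj("wrist",w,P))
s=env.state();print(s["clock"],s["eef_pos"],s["eef_rot"],np.array(s["joint_positions"]))
for k in(0,.0475,.09): print(proj("wrist",[.5445-k*.07,-.057+k,.031],P))
cv2.imwrite("pics/w4.png",im[:,:,::-1])
```

```text
0.85 [ 0.5391 -0.0097  0.0421] [319.1605 182.4972]
0.66 [0.7607 0.162  0.0253] [584.3511   7.2802]
10.35 [ 0.5409 -0.0103  0.2001] [-3.1415 -0.0001  1.6442] [-0.1471  0.425   0.1764  1.7981 -0.0907  0.9264  0.1419]
[321.1759 225.2595]
[321.3649 179.6089]
[321.5472 135.22  ]
```

View pics/w4.png

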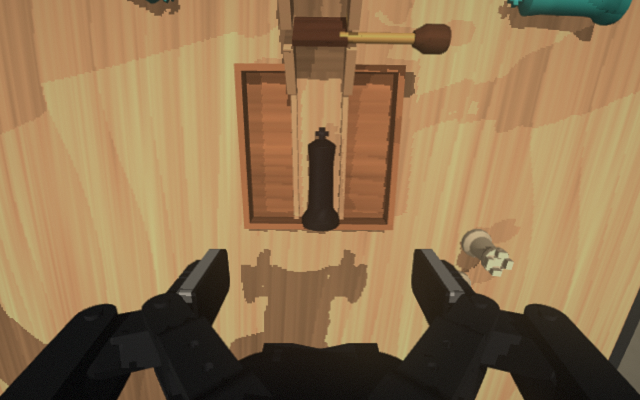

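The wrist view shows the king's axis along u≈321, base edge at row 228 and cross tip at (321.5,127). That is centred between the fingers, as predicted.

Run:
```python
from h import *
np.set_printoptions(precision=4,suppress=True)
P=camera_params("wrist");Q=dict(P);P["camera_from_world"]=np.load("P3.npy");Q["camera_from_world"]=np.load("P4.npy")
print("tip",tri(ray("wrist",(333.3,144),P),ray("wrist",(321.5,127.5),Q)))
print("crown end",tri(ray("wrist",(321,144),P),ray("wrist",(321.5,139.5),Q)))
print("rim",tri(ray("wrist",(233,141),P),ray("wrist",(321,230),Q)))
```

```text
tip (array([0.5374, 0.0408, 0.0392]), np.float64(0.0004955344186233409))
crown end (array([0.5386, 0.0292, 0.0338]), np.float64(0.0004644796257504515))
rim (array([ 0.5432, -0.0593,  0.0355]), np.float64(0.0032318111885699485))
```

move_arm(motion=[0,0,0.045,0,0,0,1,0,0,0.09,0,0,0,1,0,0,0.13,0,0,0,1,0,0,0.15,0,0,0,1,0,0,0.158,0,0,0,1])

```text
clock: 10.98
eef_pos: [0.5403, -0.0105, 0.0409]
eef_rot: [-3.14, -0.0, 1.643]
force: [0.1, 1.4, 0.4]
gripper_width: 1.002
finger_force: 0.0
```

move_arm(motion=[0,0,0,0,0,0,0.7,0,0,0,0,0,0,0.4,0,0,0,0,0,0,0.1,0,0,0,0,0,0,0,0,0,0,0,0,0,0], newtons=45)

```text
clock: 11.6
eef_pos: [0.5414, -0.0104, 0.043]
eef_rot: [3.14, 0.0, 1.643]
force: [-1.0, 0.5, 5.1]
gripper_width: 0.261
finger_force: 44.7
```

move_arm(motion=[0,0,-0.02,0,0,0,0,0,0,-0.05,0,0,0,0,0,0,-0.085,0,0,0,0,0,0,-0.11,0,0,0,0,0,0,-0.119,0,0,0,0])

```text
clock: 12.22
eef_pos: [0.5413, -0.0105, 0.1625]
eef_rot: [3.139, 0.0, 1.643]
force: [-0.5, -0.0, -0.6]
gripper_width: 0.265
finger_force: 44.3
```

move_arm(motion=[-0.02,-0.0015,0,0,0,0,0,-0.055,-0.004,0,0,0,-0.01,0,-0.1,-0.007,0,0,0,-0.02,0,-0.145,-0.01,0,0,0,-0.03,0,-0.18,-0.0125,0,0,0,-0.04,0])

```text
clock: 12.85
eef_pos: [0.5397, -0.1945, 0.1596]
eef_rot: [-3.139, 0.0, 1.681]
force: [0.2, -0.5, -1.1]
gripper_width: 0.262
finger_force: 44.3
```

Run:
```python
from h import *
np.set_printoptions(precision=4,suppress=True)
for i in range(6): snapshot("top")
print(env.state()["eef_pos"],env.state()["eef_rot"],env.state()["gripper_width"],rel([.542,-.318,.162],1.643+.066))
```

```text
[ 0.5408 -0.1903  0.1602] [-3.1401 -0.0012  1.6832] 0.2647338291221766 (array([-0.127 , -0.0131, -0.0019]), array([-0.0014, -0.0012, -0.0258]))
```

move_arm(motion=[-0.025,-0.0025,0,0,0,0,0,-0.06,-0.006,0,0,0,-0.01,0,-0.095,-0.0095,-0.001,0,0,-0.02,0,-0.118,-0.012,-0.002,0,0,-0.026,0,-0.127,-0.013,-0.002,0,0,-0.026,0])

```text
clock: 13.78
eef_pos: [0.5425, -0.3191, 0.1629]
eef_rot: [-3.141, -0.0, 1.708]
force: [-1.0, 0.3, -0.5]
gripper_width: 0.264
finger_force: 44.3
```

Run:
```python
from h import *
np.set_printoptions(precision=4,suppress=True)
for i in range(8): snapshot("top")
a=snapshot("top"); b=snapshot("scene")
P=camera_params("wrist"); w=snapshot("wrist"); np.save("P5.npy",np.array(P["camera_from_world"]))
s=env.state();print(s["clock"],s["eef_pos"],s["eef_rot"],s["gripper_width"])
for n in("king","coaster","lens","inspection_camera"):
    for r in models.look_for("wrist",n)[:2]: print(n,round(r["score"],2),toworld("wrist",r["point"],P))
c=np.zeros((600,800,3),np.uint8)
c[:300,:480]=cv2.resize(w,(480,300)); c[300:,:400]=cv2.resize(b[80:230,190:390],(400,300)); c[300:,400:]=cv2.resize(a[150:300,330:530],(400,300))
cv2.imwrite("pics/d.png",c[:,:,::-1]); cv2.imwrite("pics/w5.png",w[:,:,::-1]); cv2.imwrite("pics/s5.png",b[:,:,::-1])
```

```text
14.325 [ 0.5427 -0.3181  0.1632] [ 3.1415 -0.0001  1.7094] 0.26332247665188596
king 0.84 [ 0.5384 -0.3094  0.1624]
coaster 0.97 [ 0.5343 -0.3021  0.0101]
```

View pics/d.png

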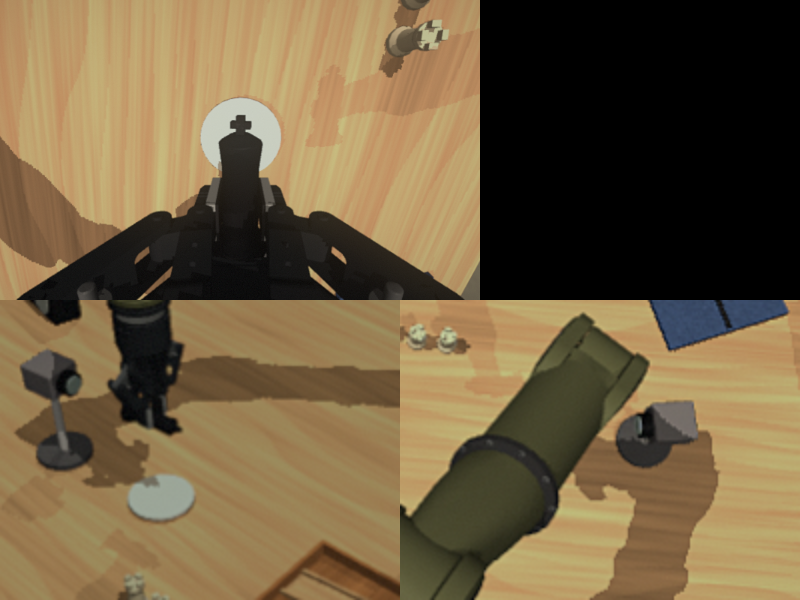

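The picture shows the king held level with its head away from the camera, its base towards the lens, and the coaster centred at wrist (321,182). I'll check the numbers before handing in.

Run:
```python
from h import *
np.set_printoptions(precision=4,suppress=True)
P=camera_params("wrist");P["camera_from_world"]=np.load("P5.npy")
w=cv2.imread("pics/w5.png"); m=(w.min(2)>150).astype(np.uint8)
n,l,st,c=cv2.connectedComponentsWithStats(m[:240]); i=1+np.argmax(st[1:,4]); ct=cv2.findContours((l==i).astype(np.uint8),0,1)[0][0]
print("coaster centre",atz("wrist",cv2.minEnclosingCircle(ct)[0],.009,P),cv2.minEnclosingCircle(ct))
d=np.array([np.cos(1.709),np.sin(1.709)])
mid=np.array([.5427,-.3165]); print("expected tip px, level at z .152:",proj("wrist",[*(mid+d*.0485),.152],P))
print("tip px seen ~(321,153); axis vs coaster->foot deg",np.degrees(np.arctan2(d[1],d[0])),np.degrees(np.arctan2(-.3185+.5146,.5418-.571)))
dk=[(.6177,.1156,.062)]
for r in models.look_for("scene","gate_knob")[:2]: print("knob",toworld("scene",r["point"]),round(r["score"],2))
s=cv2.imread("pics/s5.png"); cv2.imwrite("pics/k.png",np.hstack([cv2.resize(x[205:285,335:415],(400,400)) for x in(cv2.imread("pics/scene0.png"),s)]))
```

```text
coaster centre [ 0.542 -0.316  0.009] ((320.5, 182.0), 53.73323440551758)
expected tip px, level at z .152: [322.3125 155.6913]
tip px seen ~(321,153); axis vs coaster->foot deg 97.91848718785769 98.46932013971278
knob [0.5729 0.1168 0.0656] 0.52
```

View pics/k.png

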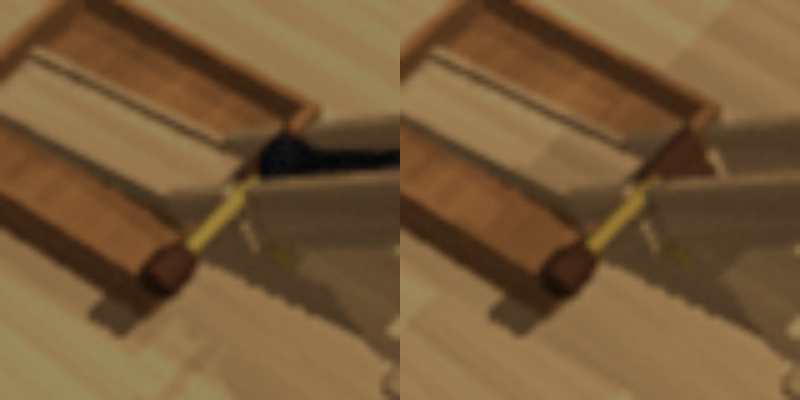

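The knob is in the same place before (left) and after (right), so the gate is home. The king is within a few mm of the target, so I'm handing in.

```bash
python3 -c "
from workcell import workorder; print(workorder.hand_in())"
```

```text
the job is handed in; nothing more can be done
None
```

The job is handed in with the gate pushed home and the king held still at about lens height, over the middle of the coaster, base towards the lens; hand-in returned no verdict, so I can't say whether it passed.

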